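# Sort tins by weight, shut the carrier, stand the chart card on its kickstand

### The arm

A 7-joint arm with a two-finger parallel gripper is mounted at the origin on a cart in front of the work surface, level with it; the furniture and walls round the work are solid. World frame = base frame: x ahead of the robot, y to its left, z up, the work surface at z = 0. Lengths are in m, angles in rad, forces in N, time in s.
With the tool pointing down it reaches from about 0.425 to 1.025 m from the base axis. Payload 3.6 kg.
Tool frame: the origin (TCP) lies at the very end of the fingers, on their centre line; the grasp point (between the pads) lies 19 mm behind it; z points along the fingers, y is the line along which they close (so a half turn about z gives the same grasp; the last joint's range is limited). The gripper opens to 85 mm and grips with 20 to 120 N. Pads are 22 mm wide; open, the fingers measure 114 mm over their backs; the gripper's body (76 mm by 85 mm) begins 54 mm behind the grasp point. The pads swing forward as they close: fully open they stand 13 mm farther back than shut.
Start: joints at [1.111, 0.591, 0.048, 1.609, -0.033, 0.943, -0.034], TCP at [0.259, -0.677, 0.231] pointing down, gripper open.
Joint ranges: [-2.69, 2.69], [-0.47, 2.24], [-1.27, 1.36], [0.19, 2.51], [-1.53, 4.68], [0.08, 2.07], [-3.09, 3.09]. Speed limits (rad/s): [2.57, 2.57, 3.14, 3.14, 3.14, 3.14, 3.14].

### API

Orientations are given as a unit quaternion [w, x, y, z].
In Python, from workcell import env gives the robot as it stands. Calls block until the motion is done:
- env.move_pose(position, orientation): joint-space move of the TCP to a pose.
- env.move_linear(position, ori=None, v=0.15, guard=None): straight line of the TCP; ori=None keeps the orientation; v is the mean speed in m/s. With guard (N) it stops when the force on the tool has changed by that much, and returns True; else False.
- env.move_joints(angles): joint-space move.
- env.command_gripper(opening): opening from 0.0 (shut) to 1.0 (fully open); the grip force is fixed at half the most; returns when the fingers have stopped.
- env.hold(seconds).
- env.solve_ik(position, orientation): joint angles nearest the present ones, or None.
- env.get_image(name): name is "scene" or "side" or "wrist"; returns a dict with "img" (400x640x3 uint8, red, green, blue), "range_z" (400x640 float32, m along the optical axis (not along the pixel's ray), 0 where there is no reading), "fx", "fy", "cx", "cy" (pixels), "extrinsics" (4x4, takes a point from camera to world coordinates). Camera axes: x right, y down, z forward; pixel columns grow to the right and rows downward; lengths in m; the calibration is good to about 2 mm. The wrist camera is an equidistant fisheye: a pixel r from the principal point sees the ray r / f radians off the axis. A picture is of the moment at which its call begins.
A pose or a line that the arm cannot do raises env.MotionError and nothing moves.
- env.finish_job(): hands the job in; it is judged then, once.
Trained networks look in a picture, given as the dict that the camera call returned (one of the last four; its "shot" number tells which), for a name from the list of things; names that differ only in an ending like _2 or _b are one class to them, and where a whole thing is asked for, a point or a joint stands for the part that bears it (a point fixed in the world has none). Each returns a list of dicts, best first, with "p" (0 to 1); they miss things now and then, are a little off and sometimes report something else, mostly with a low value. They report only what shows in the picture. A call takes as long as a camera call.
- env.cut_out(query, picture): "mask" (400x640 bool, what is visible of it).
- env.pinpoint(query, picture): "position" ([x, y, z] in m, in world coordinates, good to about 4 mm: a listed point, or the origin of a listed thing).
Readings, each from a call of its own:
- env.read_t(): time.
- env.read_qpos(): joint angles.
- env.read_dq(): joint speeds.
- env.read_joint_torque(): joint torques, N m.
- env.read_tool_pos(): TCP position.
- env.read_eef_rot(): TCP orientation.
- env.read_contact_force(): force on the tool from outside, world axes, zero at the start.
- env.read_ft_torque(): the same for the moment, N m.
- env.read_opening(): opening from 0.0 (shut) to 1.0 (fully open).
- env.read_grip_force(): force on a finger pad.
Only numpy, scipy, OpenCV 4.12 (cv2) and the standard library are available. Lean on these libraries where they do the work, as an engineer would, in place of code of your own. Each camera call takes 0.05 s, during which the arm holds its last target. There are 200 camera calls.

### The job

Lift each sealed tin on the worktop to feel whether it is full or empty: set the full ones upright in the deep carrier with the lid, the empty ones upright in the low open tray, and shut the carrier's lid fully. Once that is done, mark the lot as ready: with its wire kickstand unfolded as far as it goes, take the chart card out of its holder and stand it up, leaning back on its kickstand, in the middle of the black rubber mat. Leave the bottle, the tape roll and the film box alone.

Things in the scene. Friction and masses are not known exactly. Their poses are not given: they have to be found in the camera images.
- tin_a: sealed plain aluminium tin, 53.6 mm across (lid band; body 52 mm) and 48 mm high, origin at the centre of its underside, z up. All tins look alike, but a full one weighs about 0.4 kg and an empty one about 0.08 kg (each up to 15 % more or less), so lift it to tell; the number of full ones varies. May be absent
- tin_b: sealed plain aluminium tin, 53.6 mm across (lid band; body 52 mm) and 48 mm high, origin at the centre of its underside, z up. All tins look alike, but a full one weighs about 0.4 kg and an empty one about 0.08 kg (each up to 15 % more or less), so lift it to tell; the number of full ones varies. May be absent
- tin_c: sealed plain aluminium tin, 53.6 mm across (lid band; body 52 mm) and 48 mm high, origin at the centre of its underside, z up. All tins look alike, but a full one weighs about 0.4 kg and an empty one about 0.08 kg (each up to 15 % more or less), so lift it to tell; the number of full ones varies. May be absent
- tin_d: sealed plain aluminium tin, 53.6 mm across (lid band; body 52 mm) and 48 mm high, origin at the centre of its underside, z up. All tins look alike, but a full one weighs about 0.4 kg and an empty one about 0.08 kg (each up to 15 % more or less), so lift it to tell; the number of full ones varies. May be absent
- carrier: deep grey plastic box, fixed, 140 (x) x 210 (y) x 62 mm high, walls and floor 4 mm thick, origin at the centre of its underside, z up. Its hinged lid stands open at its far (+x) side at the start. Holds two tins side by side along y. It and the tray may stand left or right
- carrier_lid (a joint): carrier's lid angle in rad: 0 = shut flat, about 1.45 to 1.75 at the start (standing up, 1.57 = upright), stop at 1.8. Lid 140 x 210 x 6 mm. The hinge is stiff (0.15 N m) and the lid stays where it is left, so it must be pushed all the way down
- carrier_lid_hinge (a point): middle of the lid's hinge line, on the carrier's far rim (70 mm in +x of the carrier's origin, 62.5 mm above the worktop); hinge line along the carrier's y. Frame turns with the lid: shut, the lid lies from the hinge to -x (0 to 140 mm), 0 to 6 mm above it in z
- carrier_lid_handle (a point): top of the lid's black knob handle, about 35 mm high, standing on the lid's outer face in the middle of its width, 110 mm from the hinge line
- tray: low open steel tray, fixed, 140 (x) x 210 (y) x 28 mm high, walls and floor 4 mm thick, origin at the centre of its underside, z up
- holder: dark steel card holder, fixed: foot plate 50 x 124 mm, 6 mm thick, with a channel at each end (along y) that keeps the card upright; channels 12 mm wide inside and reaching 34 mm above the worktop. Origin at the centre of its underside
- mat: black rubber mat, fixed, 160 (x) x 170 (y) mm, 3 mm thick, origin at the centre of its underside
- card: white panel 10 mm thick (x), 110 wide (y), 92 high (z), 0.23 kg, origin at the middle of its lower edge, z up the panel, face to -x, kickstand at its back (+x). Starts upright in the holder, lower edge 6 mm above the worktop; lifts straight out. Its back is bare from y = -25 to 25 mm, so it can be pinched at the middle of its top edge. On its kickstand it leans back (top to +x) about 0.33 rad
- leg (a joint): kickstand angle in rad: 0 = folded flat on the card's back (start: 0 to 0.05), 0.55 = fully unfolded, at the stop. Stiff hinge (0.05 N m), stays where it is left. Steel wire U, 60 mm wide, 8 mm thick, hinged at x = 10, z = 70 mm in the card's frame, axis along y; its foot bar, 62 mm below the hinge, swings to +x and up
- ear_left (a point): middle of the grip part of the kickstand's left ear: a 10 mm thick rod along y sticking out past the card's +y side (side at y = 55 mm, ear end at 93, this point at 78), 28 mm from the hinge axis; folded it is at x = 10, z = 42 mm in the card's frame. Moving it to the card's +x unfolds the kickstand
- ear_right (a point): the same at the card's -y side (y = -78 mm)
- amber_bottle: brown glass bottle, 56 mm across, 112 mm high, a bystander; origin at its underside
- tape: roll of tape, 88 mm across, 19 mm high, a bystander; origin at its underside
- film: white carton of sealing film, 40 x 110 x 30 mm, a bystander; origin at its underside

How it is judged:
By the outcome, as a careful person would: the job done as asked, in the order asked, and still so for the second after the job is handed in, with the robot touching nothing.
Of tin_a, tin_b, tin_c, tin_d only 3 to 4 are there at a start; the rules pass over those that are not, and their reading is None.
At some moment in a run one of tin_a, tin_b, tin_c, tin_d may be knocked a few centimetres aside while the robot is not near it.
It also fails if it takes over 210 s, if anything falls off the work surface, if the arm or the gripper's body presses on something with over 40 N, if the wrist force passes 120 N, or if a joint passes its speed limit or range.

## Working session

There is one attempt and no reset: what is moved stays moved. The work goes in short steps, each a Python script; the robot and the scene stay as the last script left them, time stands still between calls to the robot, and variables do not carry over. Pictures are saved under pics/ and viewed, at most 14 in all, crops included, and the job is handed in when it is done.

```bash
ls; mkdir -p pics; cat > h.py <<'E'
import numpy as np, cv2
from workcell import env
from scipy.spatial.transform import Rotation as R
def save(d,n): cv2.imwrite(f'pics/{n}.png',d['img'][:,:,::-1])
def pts(d,mask=None):
    z=d['range_z']; v,u=np.nonzero((z>0) if mask is None else (mask&(z>0)))
    Z=z[v,u]; P=np.c_[(u-d['cx'])/d['fx']*Z,(v-d['cy'])/d['fy']*Z,Z,np.ones(len(Z))]
    return (P@d['extrinsics'].T)[:,:3]
E
python3 - <<'E'
from h import *
for c in ['scene','side']:
    d=env.get_image(c); save(d,c+'0'); print(c,np.round(d['extrinsics'],2).tolist())
    for q in ['tin_a','carrier','carrier_lid_hinge','carrier_lid_handle','tray','holder','mat','card','ear_left','ear_right','amber_bottle','tape','film']:
        print(q,[(np.round(r['position'],3).tolist(),round(r['p'],2)) for r in env.pinpoint(q,d)][:6])
print(env.read_t(),env.read_eef_rot(),env.read_tool_pos(),env.read_qpos())
E
```

```text
pics
scene [[-0.44, -0.65, 0.62, -0.05], [-0.9, 0.32, -0.3, 0.31], [-0.01, -0.69, -0.72, 0.81], [0.0, 0.0, 0.0, 1.0]]
tin_a [([0.443, 0.126, 0.005], 0.94), ([0.432, -0.038, -0.002], 0.9), ([0.445, 0.046, -0.002], 0.64)]
carrier [([0.488, -0.301, 0.003], 0.91)]
carrier_lid_hinge [([0.557, -0.3, 0.064], 0.56), ([0.638, -0.001, 0.05], 0.49)]
carrier_lid_handle [([0.606, -0.298, 0.169], 0.72), ([0.553, -0.303, 0.063], 0.19)]
tray [([0.479, 0.321, 0.0], 0.56)]
holder [([0.628, -0.076, -0.002], 0.76), ([0.62, -0.074, 0.004], 0.45)]
mat [([0.608, 0.081, -0.001], 0.81)]
card [([0.62, -0.077, 0.004], 0.63)]
ear_left [([0.635, 0.002, 0.045], 0.55)]
ear_right [([0.633, -0.154, 0.046], 0.5)]
amber_bottle [([0.794, 0.029, 0.001], 0.62)]
tape [([0.324, 0.213, -0.002], 0.61)]
film [([0.329, -0.203, 0.001], 0.83)]
side [[0.63, -0.68, 0.39, 0.19], [-0.78, -0.55, 0.31, -0.27], [0.01, -0.5, -0.87, 0.9], [0.0, 0.0, 0.0, 1.0]]
tin_a [([0.443, 0.123, -0.001], 0.97), ([0.43, -0.04, -0.004], 0.85), ([0.45, 0.05, 0.001], 0.79)]
carrier [([0.485, -0.3, -0.004], 0.86)]
carrier_lid_hinge [([0.557, -0.297, 0.062], 0.83)]
carrier_lid_handle [([0.608, -0.3, 0.174], 0.75)]
tray [([0.481, 0.321, -0.002], 0.94)]
holder [([0.623, -0.074, -0.001], 0.83)]
mat [([0.612, 0.083, -0.003], 0.82)]
card [([0.628, -0.076, 0.008], 0.64), ([0.607, -0.303, 0.174], 0.44)]
ear_left [([0.635, 0.0, 0.046], 0.64)]
ear_right [([0.636, -0.16, 0.046], 0.46), ([0.793, 0.026, -0.001], 0.41)]
amber_bottle [([0.794, 0.031, -0.001], 0.8), ([0.614, 0.08, -0.001], 0.55)]
tape [([0.323, 0.218, -0.008], 0.97), ([0.622, -0.074, -0.002], 0.17)]
film [([0.327, -0.2, -0.0], 0.76)]
1.4 [ 1.37164222e-05  9.83321176e-01  1.81877608e-01 -3.27808974e-05] [ 0.25927453 -0.67704681  0.23132063] [ 1.11152132  0.59116527  0.04845864  1.60852245 -0.03328399  0.94270044
 -0.033677  ]
```

View pics/scene0.png

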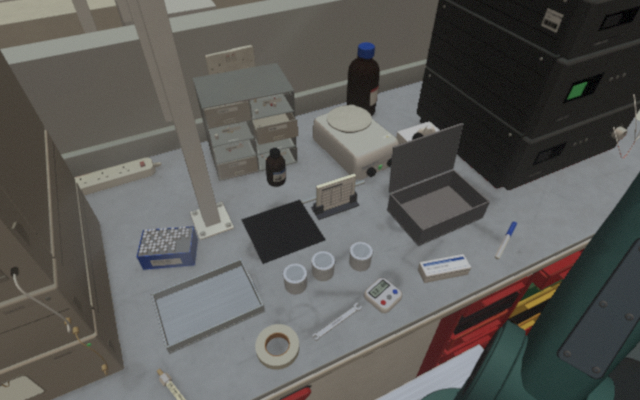

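View pics/side0.png

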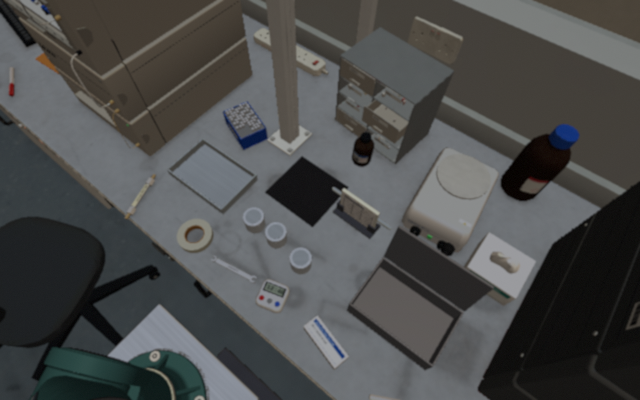

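Three tins sit in a row at about x = 0.44 (scene px 295,278 / 322,265 / 360,256). The carrier is on the right with its lid up, and the tray is on the left. The card stands in its holder beside the mat, with a post behind the mat and a balance behind the card. Next I'll measure the yaws and obstacle positions.

```bash
python3 - <<'E'
from h import *
C=[]
for c in ['scene','side']:
    d=env.get_image(c); C.append(pts(d))
    for q in ['carrier','tray','holder','mat','card','tin_a','carrier_lid']:
        for r in env.cut_out(q,d)[:(3 if q=='tin_a' else 1)]:
            P=pts(d,r['mask'].astype(bool)); 
            zr={'carrier':(.055,.068),'tray':(.02,.035),'mat':(-.01,.012),'holder':(.028,.04),'card':(.085,.105),'tin_a':(.04,.055),'carrier_lid':(.09,.22)}[q]
            P=P[(P[:,2]>zr[0])&(P[:,2]<zr[1])]
            if len(P)<5: print(c,q,'few');continue
            b=cv2.minAreaRect(P[:,:2].astype(np.float32)); lo,hi=np.percentile(P,[2,98],axis=0)
            print(c,q,round(r['p'],2),np.round(b[0],3),np.round(b[1],3),round(b[2],1),lo.round(3),hi.round(3))
P=np.vstack(C); P=P[(P[:,2]>.06)]
H=np.zeros((16,22))
for x,y,z in P:
    i,j=int((x-.3)/.05),int((y+.55)/.05)
    if 0<=i<16 and 0<=j<22: H[i,j]=max(H[i,j],z)
print('rows x from .3, cols y from -.55 step .05 (cm)');print((H*100).astype(int))
E
```

```text
scene carrier 0.77 [ 0.574 -0.33 ] [0.243 0.388] 71.8 [ 0.413 -0.406  0.055] [ 0.714 -0.196  0.067]
scene tray 0.83 [0.479 0.314] [0.143 0.209] 1.3 [0.407 0.21  0.02 ] [0.549 0.418 0.031]
scene holder few
scene mat 0.87 [0.614 0.083] [0.167 0.17 ] 0.0 [0.534 0.003 0.001] [0.688 0.164 0.007]
scene card 0.81 [ 0.623 -0.077] [0.108 0.014] 88.4 [ 0.616 -0.127  0.085] [ 0.628 -0.023  0.101]
scene tin_a 0.7 [0.447 0.049] [0.051 0.052] 45.5 [0.422 0.026 0.042] [0.47  0.074 0.052]
scene tin_a 0.68 [0.444 0.122] [0.052 0.051] 10.3 [0.419 0.097 0.041] [0.467 0.145 0.052]
scene tin_a 0.66 [ 0.433 -0.04 ] [0.049 0.054] 60.4 [ 0.408 -0.064  0.042] [ 0.456 -0.017  0.052]
scene carrier_lid 0.64 [ 0.604 -0.36 ] [0.123 0.33 ] 33.2 [ 0.556 -0.4    0.092] [ 0.598 -0.197  0.202]
side carrier 0.93 [ 0.488 -0.3  ] [0.144 0.21 ] 0.9 [ 0.416 -0.404  0.055] [ 0.559 -0.196  0.067]
side tray 0.63 [0.48  0.315] [0.141 0.213] 1.0 [0.41 0.21 0.02] [0.551 0.421 0.031]
side holder 0.87 [ 0.618 -0.077] [0.018 0.12 ] 5.5 [ 0.614 -0.136  0.028] [ 0.633 -0.018  0.036]
side mat 0.79 [0.616 0.084] [0.165 0.172] 0.2 [ 0.5
[... 863 characters left out ...]
 0  0 45]
 [46 46  0  0 18 18  0  0 10 10 10  0  0  0  0  0  0  6  6  6  0 46]
 [45 45  9  8  6  8  8  8  0  0  0  0  0  0  0 56 56  6  6  6  0 46]
 [43 43 10 10  8  8  8  8  0  0  0  0  0  0  0 56 56  0  6  0  0 46]
 [42 38  6  7  8 10 10 10  0  0 14 14  8  0  0  0  0  0  0  0 25 47]
 [40 39  0  0 10 10 10 10  0 24 24 24 24 20  0  0  0  0  0  0  0 47]
 [38 39  0  0 10 10 10 10  6 24 24 24 24 24 24  0  0  0  0  0  0  0]
 [ 0  0 16 18 17 10 10 10  6 24 24 24 24 24 24  0  0  0  0  0  0  0]
 [ 0  0 18 24 23  0  0  0  0 24 24 24 24 24 24  0  0  0  0  0  0  0]
 [ 0  0 18 23 23  0  0  0  0 24 24 24 24 24 24  0  0  0  0  0  0  0]
 [31 31 34 34 34 34 34 34 34 34 34 34 34 34 34 44 44 34 34 34 34 34]]
```

```bash
cat >> h.py <<'E'
def q(psi=0.,tilt=0.):  # tool down, y along world angle psi; tilt: top of tool leans to +x
    a=(psi+np.pi/2)/2
    r=R.from_rotvec([0,tilt,0])*R.from_quat([np.cos(a),np.sin(a),0,0])
    x,y,z,w=r.as_quat(); return [w,x,y,z]
def tins():
    out=[]
    for c in ['scene','side']:
        d=env.get_image(c); P=pts(d)
        for r in env.pinpoint('tin_a',d):
            p=np.array(r['position'])
            if r['p']<.3 or not(.35<p[0]<.56 and -.19<p[1]<.2): continue
            T=P[(np.hypot(*(P[:,:2]-p[:2]).T)<.036)&(P[:,2]>.041)&(P[:,2]<.054)]
            if len(T)<40: continue
            b=(np.percentile(T,1,axis=0)+np.percentile(T,99,axis=0))/2
            out.append((b[0],b[1],np.ptp(T[:,0]),np.ptp(T[:,1])))
    g=[]
    for o in out:
        for k in g:
            if np.hypot(k[0][0]-o[0],k[0][1]-o[1])<.025: k.append(o);break
        else: g.append([o])
    return [np.mean(k,axis=0) for k in g]
def L(x,y,z,v=.3,**k): return env.move_linear([x,y,z],v=v,**k)
def fz(): 
    env.hold(.3); return np.mean([env.read_contact_force()[2] for _ in range(5)])
def lift(x,y):
    L(x,y,.11); f0=fz(); env.command_gripper(1.0)
    L(x,y,.009,.15); env.command_gripper(0.); print('open',round(env.read_opening(),3),'grip',env.read_grip_force())
    L(x,y,.11,.2); w=f0-fz(); print('dF',round(w,2)); return w
E
python3 - <<'E'
from h import *
p=env.read_tool_pos(); print(env.read_contact_force())
env.move_linear([.19,-.45,.25],v=.3)
j=env.solve_ik([.445,-.1,.2],q()); print(j); env.move_pose([.43,-.1,.2],q())
t=sorted(tins(),key=lambda k:k[1]); print(np.round(t,3))
w=lift(*t[0][:2]); print(env.read_t(),env.read_contact_force())
save(env.get_image('side'),'lift1')
E
```

```text
[0.07714861 0.26378447 0.2741825 ]
[ 0.51547063  0.33780511 -0.48776253  2.20972506  0.26045958  0.64740927
 -0.15807101]
[[ 0.433 -0.042  0.054  0.053]
 [ 0.449  0.05   0.052  0.053]
 [ 0.444  0.121  0.053  0.053]]
open 0.606 grip 60.97823739051819
dF 4.32
8.1417 [-0.5438373   1.09209681 -3.73484755]
```

```bash
cat >> h.py <<'E'
def place(x,y,z):
    c=env.read_tool_pos(); L(c[0],c[1],.18); L(x,y,.18); L(x,y,z+.03,.2)
    print('touch',L(x,y,z-.002,.05,guard=4),env.read_tool_pos()[2].round(4))
    env.command_gripper(.75); L(x,y,.18)
E
python3 - <<'E'
from h import *
full,empty=[-.255],[.37,.31,.25]
place(.487,-.335,.014)
for i in range(2):
    t=sorted(tins(),key=lambda k:k[1]); print(np.round(t,3))
    if not t: break
    if len(t)<2-i: print('check'); break
    x,y=t[0][:2]; c=env.read_tool_pos()
    L(x,y,.18); w=lift(x,y)
    if not(.5<w<6): print('odd'); break
    if w>2.4:
        if not full: print('third full'); break
        place(.487,full.pop(0),.014)
    else: place(.48,empty.pop(0),.014)
print(env.read_t()); print(np.round(tins(),3)); save(env.get_image('side'),'sorted')
E
```

```text
touch True 0.0142
[[0.447 0.049 0.054 0.053]
 [0.444 0.121 0.053 0.052]]
open 0.61 grip 61.08518958091736
dF 0.98
touch True 0.0141
[[0.445 0.121 0.052 0.053]]
open 0.611 grip 61.04765295982361
dF 3.97
touch True 0.0141
29.6
[]
```

View pics/sorted.png

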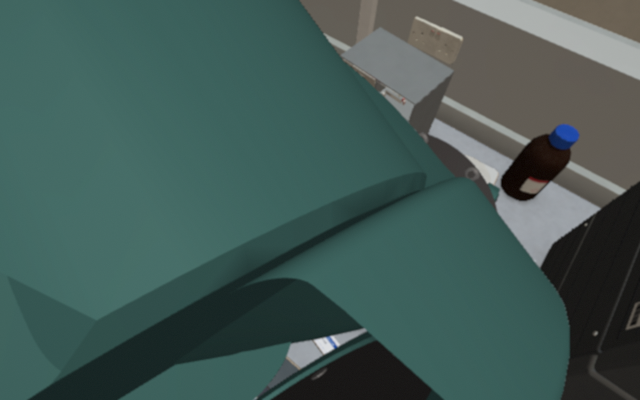

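```bash
python3 - <<'E'
from h import *
L(.47,-.05,.25); env.command_gripper(0.)
d=env.get_image('side'); save(d,'sorted2')
for n in ['tin_a','carrier_lid_handle','carrier_lid_hinge']: print(n,[(np.round(r['position'],3).tolist(),round(r['p'],2)) for r in env.pinpoint(n,d)])
L(.61,-.15,.29); L(.615,-.24,.29); print(L(.615,-.24,.19,.15,guard=5))
h=np.array([.557,.0625]); r=.122; w=.0145
for th in np.linspace(1.6,0.0,9):
    p=h+r*np.array([-np.cos(th),np.sin(th)])+.006*np.array([np.sin(th),np.cos(th)])
    g=L(p[0]+w,-.24,p[1],.12,guard=15); print(round(th,2),g,np.round(env.read_contact_force(),1))
    if g: break
E
```

```text
tin_a [([0.485, -0.336, 0.005], 0.89), ([0.482, 0.37, 0.006], 0.72), ([0.491, -0.256, 0.003], 0.68)]
carrier_lid_handle [([0.608, -0.299, 0.167], 0.6)]
carrier_lid_hinge [([0.559, -0.298, 0.064], 0.74)]
False
1.6 False [ 0.8  0.6 -0.3]
1.4 False [ 0.2 -0.6 -0.2]
1.2 False [-0.  -0.   1.1]
1.0 False [ 0.8  0.3 -0.5]
0.8 False [-0.2 -0.3  0.7]
0.6 False [0.8 0.5 0.6]
0.4 False [-0.5 -0.2 -0.7]
0.2 False [-0.7  0.1  0.3]
0.0 True [-0.7  0.3  8. ]
```

View pics/sorted2.png

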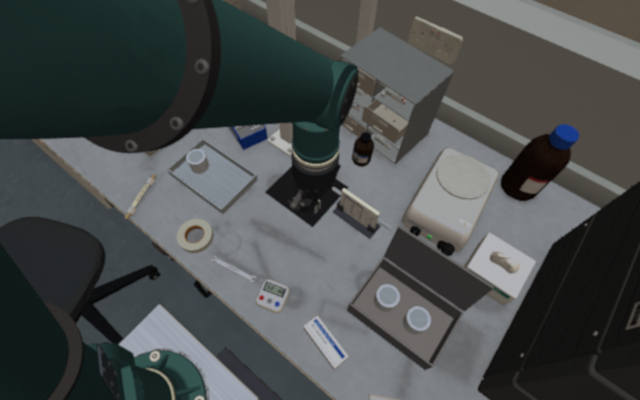

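The picture shows two tins upright in the carrier (px 387,296 and 418,319) and one in the tray (197,158). I'll press the lid down and check it.

```bash
python3 - <<'E'
from h import *
p=env.read_tool_pos(); print(p)
print(L(p[0],p[1],.06,.03,guard=15),env.read_tool_pos(),env.read_contact_force())
L(p[0],p[1],.2); L(.47,.02,.25)
d=env.get_image('side'); save(d,'lid')
P=pts(d); S=P[(P[:,0]>.415)&(P[:,0]<.555)&(P[:,1]>-.40)&(P[:,1]<-.2)&(P[:,2]>.03)]
for a in np.arange(.42,.555,.02):
    s=S[(S[:,0]>a)&(S[:,0]<a+.02)&(abs(S[:,1]+.3)>.04)]; print(round(a,2),len(s),np.median(s[:,2]).round(4) if len(s) else None)
for n in ['carrier_lid_handle','card','ear_left','ear_right','mat']: print(n,[(np.round(r['position'],3).tolist(),round(r['p'],2)) for r in env.pinpoint(n,d)])
print(env.read_t())
E
```

```text
[ 0.45130602 -0.24042577  0.06849379]
True [ 0.45131403 -0.24044238  0.06842787] [-2.08994619  0.98721871 14.41706998]
0.42 546 0.0685
0.44 539 0.0687
0.46 528 0.0686
0.48 505 0.0688
0.5 493 0.0687
0.52 479 0.0688
0.54 351 0.0686
carrier_lid_handle [([0.447, -0.304, 0.108], 0.86)]
card [([0.628, -0.076, 0.008], 0.78), ([0.612, 0.083, -0.003], 0.17)]
ear_left [([0.639, -0.002, 0.048], 0.66)]
ear_right [([0.636, -0.154, 0.047], 0.57)]
mat [([0.615, 0.081, -0.001], 0.58)]
38.875
```

View pics/lid.png

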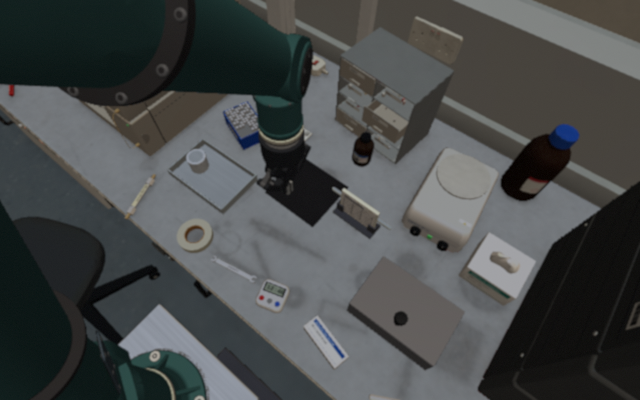

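The lid is shut flat (top at 68.6 mm all over, knob at px 400,318). Next I'll unfold the kickstand by the left ear.

```bash
python3 - <<'E'
from h import *
L(.585,.005,.12); L(.595,.005,.036,.15)
for g in [.8,9]:
    print(L(.66,.005,.036,.03,guard=g),env.read_tool_pos(),env.read_contact_force())
    if g<1: x0=env.read_tool_pos()[0]
print('travel',env.read_tool_pos()[0]-x0)
L(.59,.005,.036,.1); L(.53,.06,.2)
for c in ['side','scene']:
    d=env.get_image(c)
    for n in ['card','ear_left','ear_right']: print(n,[(np.round(r['position'],3).tolist(),round(r['p'],2)) for r in env.pinpoint(n,d)][:2])
    P=pts(d)
    for lo,hi in [(-.01,.014),(-.166,-.142)]:
        E=P[(P[:,1]>lo)&(P[:,1]<hi)&(P[:,2]>.03)&(P[:,2]<.07)&(P[:,0]>.6)&(P[:,0]<.68)]; print(len(E),np.percentile(E,[2,50,98],axis=0).round(4).tolist() if len(E) else '')
    T=P[(abs(P[:,1]+.076)<.06)&(P[:,2]>.09)&(P[:,2]<.105)&(abs(P[:,0]-.625)<.03)]
    for s in (-1,1):
        t=T[s*(T[:,1]+.076)>.02]; print('top',s,np.percentile(t,[3,97],axis=0).round(4).tolist())
i=d['img'][170:230,300:370,::-1]; 
d=env.get_image('side'); cv2.imwrite('pics/leg.png',np.hstack([cv2.resize(i,(420,360),interpolation=2),cv2.resize(d['img'][175:245,315:385,::-1],(360,360),interpolation=2)]))
E
```

```text
True [0.62019964 0.00481389 0.03540793] [-0.29294311 -0.46007161  0.03074869]
True [0.63349747 0.00434805 0.03433533] [-1.34492428  0.59748399 -0.46197975]
travel 0.01329783567119458
card [([0.628, -0.074, 0.009], 0.94), ([0.623, -0.077, -0.002], 0.48)]
ear_left [([0.653, 0.002, 0.048], 0.58)]
ear_right [([0.652, -0.156, 0.05], 0.67), ([0.443, -0.304, 0.106], 0.56)]
29 [[0.6489, -0.0066, 0.0497], [0.6515, 0.0017, 0.0541], [0.6582, 0.0126, 0.059]]
40 [[0.6458, -0.165, 0.0489], [0.649, -0.1538, 0.0546], [0.6545, -0.1422, 0.0581]]
top -1 [[0.6239, -0.129, 0.0906], [0.6345, -0.0973, 0.1007]]
top 1 [[0.6256, -0.0546, 0.0914], [0.6365, -0.0216, 0.1001]]
card [([0.619, -0.075, 0.007], 0.61)]
ear_left [([0.651, 0.0, 0.051], 0.55)]
ear_right [([0.45, -0.301, 0.1], 0.66), ([0.65, -0.155, 0.05], 0.61)]
35 [[0.6468, -0.0088, 0.0482], [0.6497, 0.0021, 0.0547], [0.6557, 0.0127, 0.0591]]
24 [[0.6428, -0.1643, 0.0511], [0.6454, -0.1549, 0.0555], [0.654, -0.1474, 0.0586]]
top -1 [[0.6213, -0.1292, 0.091], [0.6332, -0.0972, 0.1012]]
top 1 [[0.6231, -0.0547, 0.0902], [0.6339, -0.0225, 0.1015]]
```

View pics/leg.png

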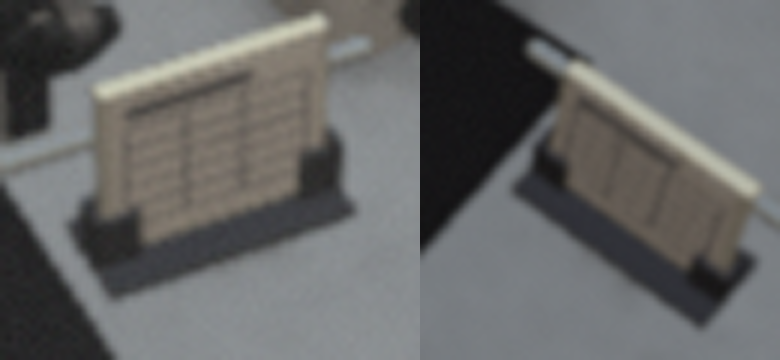

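```bash
python3 - <<'E'
from h import *
def push(y):
    L(.59,y,.036,.1)
    x=.615
    L(x,y,.036,.1)
    while x<.65:
        x+=.002; g=L(x,y,.036,.02,guard=14); env.hold(.15)
        f=np.mean([env.read_contact_force()[0] for _ in range(4)]); print(round(env.read_tool_pos()[0],4),round(f,1),end=' | ')
        if g or f<-10: break
    print(); L(.59,y,.036,.1)
push(.005); L(.58,.0,.15); L(.58,-.16,.15); push(-.159); L(.58,-.159,.15)
L(.48,-.0,.2)
P=np.vstack([pts(env.get_image(c)) for c in ('side','scene')])
T=P[(abs(P[:,1]+.076)<.05)&(P[:,2]>.09)&(P[:,2]<.105)&(abs(P[:,0]-.625)<.03)]; print(np.percentile(T,[3,97],axis=0).round(4).tolist())
for lo,hi in [(-.01,.014),(-.166,-.142)]:
    E=P[(P[:,1]>lo)&(P[:,1]<hi)&(P[:,2]>.03)&(P[:,2]<.07)&(P[:,0]>.6)&(P[:,0]<.68)]; print(np.percentile(E,[2,50,98],axis=0).round(4).tolist())
print(env.read_t())
E
```

```text
0.6166 -0.7 | 0.619 -0.6 | 0.621 -0.2 | 0.623 0.0 | 0.6249 -0.0 | 0.627 -0.9 | 0.6289 -0.8 | 0.631 -0.1 | 0.633 -0.1 | 0.6339 -3.0 | 0.6342 -6.2 | 0.6345 -9.2 | 0.6347 -11.4 | 
0.6166 0.1 | 0.619 -0.4 | 0.6209 -0.8 | 0.623 -0.4 | 0.625 -0.1 | 0.627 0.2 | 0.629 0.3 | 0.6304 -1.7 | 0.6308 -5.3 | 0.6311 -7.9 | 0.6313 -10.4 | 
[[0.6236, -0.1213, 0.0906], [0.6359, -0.0282, 0.1005]]
[[0.647, -0.008, 0.0489], [0.6504, 0.0035, 0.0551], [0.6574, 0.0137, 0.0586]]
[[0.6456, -0.1653, 0.0493], [0.649, -0.1544, 0.0543], [0.6557, -0.1432, 0.0583]]
61.5
```

Both ears now hit a hard stop, so the kickstand is fully open. Next: pinch and lift the card.

```bash
python3 - <<'E'
from h import *
print(env.solve_ik([.605+.062*np.sin(.33),.083,.09],q(0,.33)))
psi=-.02
env.command_gripper(.5); L(.6,-.0765,.2); env.move_linear([.6295,-.0765,.16],ori=q(psi),v=.2)
print(L(.6295,-.0765,.069,.1,guard=6),env.read_tool_pos())
env.command_gripper(0.); print(env.read_opening(),env.read_grip_force(),env.read_tool_pos())
p=env.read_tool_pos(); L(p[0],p[1],p[2]+.05,.05); L(p[0],p[1],p[2]+.12,.1); L(p[0]-.05,.06,p[2]+.12,.2)
env.hold(.3); print(env.read_tool_pos(),env.read_grip_force())
d=env.get_image('scene'); m=env.cut_out('card',d)[0]['mask']; P=pts(d,m); print(np.percentile(P,[1,50,99],axis=0).round(4))
for n in ['card','ear_left','ear_right']: print(n,[(np.round(r['position'],3).tolist(),round(r['p'],2)) for r in env.pinpoint(n,d)][:2])
F=P[(P[:,2]<.19)]; 
A=np.c_[P[:,1:],np.ones(len(P))]; c=P[:,0]
for _ in range(4):
    k=np.linalg.lstsq(A,c,rcond=None)[0]; e=abs(A@k-c); s=e<max(.003,np.median(e)*2); A,c=A[s],c[s]
print('plane dx/dy dx/dz',k,len(c))
save(d,'held'); print(env.read_t())
E
```

```text
[ 0.18674452  0.84426604 -0.59022184  1.66686045  0.37565953  1.09317965
 -0.53877342]
False [ 0.63010372 -0.07638317  0.06960588]
0.10413679070678228 61.87503933906555 [ 0.62620486 -0.07653278  0.06962286]
[0.57655112 0.05883327 0.18949356] 60.167577266693115
[[ 0.5679 -0.0388  0.0025]
 [ 0.5712  0.0692  0.175 ]
 [ 0.6854  0.1408  0.2198]]
card [([0.572, 0.06, 0.124], 0.97), ([0.476, 0.37, -0.0], 0.22)]
ear_left [([0.601, 0.135, 0.172], 0.52), ([0.323, 0.215, -0.003], 0.34)]
ear_right [([0.599, -0.018, 0.171], 0.63)]
plane dx/dy dx/dz [0.01991969 0.01441365 0.567293  ] 1143
67.9167
```

View pics/held.png

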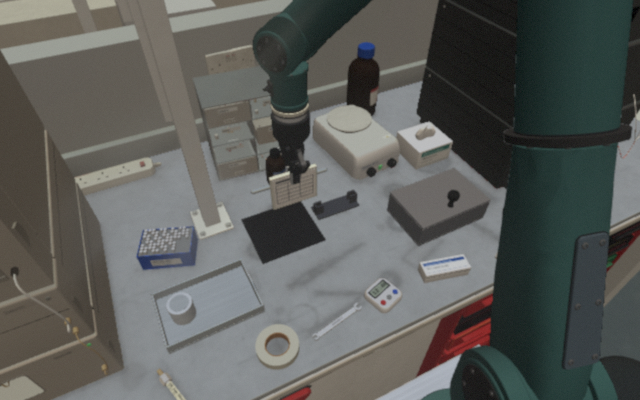

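The card hangs upright in the gripper with both ears showing (px 262,190 to 325,170), and the numbers match the expected geometry. Now I'll place it.

```bash
python3 - <<'E'
from h import *
t=.33; d=.0636; s,c=np.sin(t),np.cos(t); xm,ym=.606,.083
def T(z): return [xm+d*s,ym,z+d*c]
env.move_linear(T(.09),ori=q(0,t),v=.12)
env.move_linear(T(.02),v=.1)
env.hold(.3); print(env.move_linear(T(-.002),v=.02,guard=1.8),env.read_tool_pos(),'expect',T(.0046),env.read_contact_force())
im=env.get_image('side'); save(im,'place')
for n in ['card','ear_left','ear_right']: print(n,[(np.round(r['position'],3).tolist(),round(r['p'],2)) for r in env.pinpoint(n,im)][:1])
E
```

```text
True [0.62589236 0.08293405 0.06464048] expect [np.float64(0.6266091366059137), 0.083, np.float64(0.06476829304840542)] [-1.02937865 -0.06235606  4.29392822]
card [([0.61, 0.088, 0.005], 0.65)]
ear_left []
ear_right [([0.648, 0.004, 0.039], 0.43)]
```

```bash
python3 - <<'E'
from h import *
env.command_gripper(.4); env.hold(.3)
p=env.read_tool_pos(); t=.33
env.move_linear(p+.12*np.array([np.sin(t),0,np.cos(t)]),v=.1)
env.move_linear([.55,.0,.3],ori=q(),v=.2); L(.45,-.1,.3); env.hold(1)
for c in ['scene','side']:
    d=env.get_image(c)
    for n in ['card','ear_left','ear_right','mat','tin_a','carrier_lid_handle','amber_bottle','tape','film']: print(n,[(np.round(r['position'],3).tolist(),round(r['p'],2)) for r in env.pinpoint(n,d)][:3])
    P=pts(d,env.cut_out('card',d)[0]['mask']); P=P[P[:,2]>.01]; A=np.c_[P[:,1:],np.ones(len(P))]; x=P[:,0]
    for _ in range(5):
        k=np.linalg.lstsq(A,x,rcond=None)[0]; e=abs(A@k-x); s=e<max(.003,np.median(e)*2); A,x=A[s],x[s]
    print('lean',np.arctan(k[1]),'yaw',k[0],len(x),P.min(0),P.max(0))
    save(d,'end_'+c)
print(env.read_t())
E
```

```text
card [([0.604, 0.085, 0.004], 0.82)]
ear_left [([0.642, 0.158, 0.043], 0.61), ([0.646, 0.005, 0.038], 0.51), ([0.624, -0.075, -0.006], 0.29)]
ear_right [([0.646, 0.006, 0.042], 0.43)]
mat [([0.61, 0.082, 0.0], 0.86), ([0.643, 0.16, 0.041], 0.18)]
tin_a [([0.475, 0.367, 0.001], 0.79), ([0.328, -0.204, 0.001], 0.48)]
carrier_lid_handle [([0.447, -0.297, 0.1], 0.75)]
amber_bottle [([0.794, 0.026, 0.002], 0.79)]
tape [([0.323, 0.217, -0.004], 0.56)]
film [([0.33, -0.201, -0.002], 0.95), ([0.628, -0.078, -0.004], 0.51)]
lean 0.32780463897173356 yaw 0.005088501919869384 1174 [ 0.59965702 -0.00782928  0.01005243] [0.647355   0.17440156 0.09609107]
card [([0.61, 0.085, 0.006], 0.68), ([0.444, -0.304, 0.108], 0.59)]
ear_left [([0.645, 0.16, 0.041], 0.35), ([0.795, 0.029, -0.001], 0.25)]
ear_right []
mat [([0.612, 0.081, 0.001], 0.69)]
tin_a [([0.479, 0.369, 0.006], 0.8)]
carrier_lid_handle [([0.447, -0.304, 0.105], 0.73)]
amber_bottle [([0.795, 0.03, -0.001], 0.71), ([0.619, -0.076, -0.003], 0.39)]
tape [([0.323, 0.217, -0.004], 0.72)]
film [([0.322, -0.201, -0.001], 0.63)]
lean 0.31815750302296947 yaw 0.022684165165842596 345 [ 0.41872961 -0.08073974  0.01028013] [0.64948424 0.17501808 0.47405242]
76.5667
```

View pics/end_side.png

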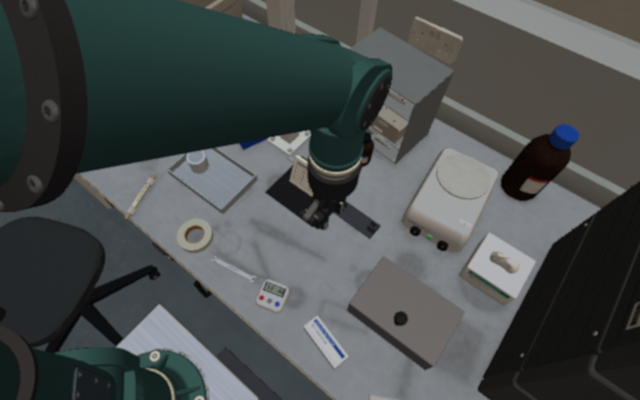

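The carrier is shut (knob at px 400,318), the empty tin is in the tray (196,158), and the card stands mid-mat leaning 0.33 rad on its kickstand. The bystanders are where they started, so I'm handing in.

```bash
python3 -c "
from h import *
print(env.finish_job())"
```

```text
the job is handed in; nothing more can be done
None
```

The job is handed in: two full tins are in the shut carrier, the one empty tin is in the tray, and the card stands leaning on its fully open kickstand in the middle of the mat; only three tins were present, and the last check was at 76.6 s of the 210 s limit.

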